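# Close the open specimen jar

## Robot

A 6-joint arm with a two-finger parallel gripper is mounted at the origin on the work surface. World frame = base frame: x ahead of the robot, y to its left, z up, the work surface at z = 0. Lengths are in m, angles in degrees, forces in N, time in s.
With the tool pointing down it reaches from about 0.275 to 0.825 m from the base axis. Payload 4.9 kg.
Tool frame: the origin (TCP) lies at the very end of the fingers, on their centre line; the grasp point (between the pads) lies 19 mm behind it; x points along the fingers, z is the direction in which the jaws open and shut, and the axes are right-handed (so a half turn about x gives the same grasp; the last joint's range is limited). The gripper opens to 85 mm and grips with 20 to 120 N. Pads are 22 mm wide; open, the fingers measure 114 mm over their backs; the gripper's body (76 mm by 85 mm) begins 54 mm behind the grasp point. The pads swing forward as they close: fully open they stand 13 mm farther back than shut.
Start: joints at [-73.064, 18.69, -11.035, 60.275, 0, 82.311], TCP at [0.229, -0.5, 0.231] pointing down, gripper open.
Joint ranges: [-152.03, 152.03], [-55.5, 102.48], [-74.3, 77.21], [-110.64, 120.58], [-84.22, 78.4], [-180, 180]. Speed limits (degrees/s): [147.25, 147.25, 180, 180, 180, 180].

## Interface

Orientations are given as a 3x3 rotation matrix whose columns are the frame's x, y, z axes.
In Python, from bench import env gives the robot as it stands.
- The arm moves only by the shell command python3 -m inch 'ROWS'. ROWS is text: rows parted by semicolons, each of 7 numbers parted by spaces: the closure, from 0 (fully open) to 1 (shut), then the shift along the tool's x, y, z in m, then the turn, a rotation vector about the tool's x, y, z in rad. A call has 1 to 5 rows; each row shifts and turns the commanded pose from where the row before left it, along the tool's axes as they then stand; what a row does not reach is not made up. A row lasts 1/8 s, in which the tool goes at most 62.5 mm and 10.7 degrees, less where a joint would pass 70% of its speed; a pose out of reach is approached as far as the arm can. A call with a gripper value outside its range is refused whole. The fingers move at their own pace and stop on an object; the grip force is fixed at half the most. Time passes only in rows, so rows that do not move let the fingers close. It gives the time, the measured TCP pose, the force and the opening at its end, in the units of the state.
- env.observe(): the state, without advancing time (a new reading comes with each control period).
- env.snapshot(name): name is "side" or "top" or "wrist"; returns a dict with "img" (400x640x3 uint8, red, green, blue), "vertical_fov" (degrees; the focal length in pixels is half the picture's height over the tangent of half this angle, whatever the lens; pixels are square), "cx", "cy" (the principal point, pixels), "eye" and "rotation" of the camera in the world. Camera axes: x right, y up, looking along -z (the intrinsics and any distortion apply to the point x, -y, -z); pixel columns grow to the right and rows downward; lengths in m; the calibration is good to about 2 mm. The wrist camera is an equidistant fisheye: a pixel r from the principal point sees the ray r / f radians off the axis. A picture is of the moment at which its call begins. There is no depth.
- env.finish_job(): hands the job in, once; it reports no verdict.
The state is a dict: "time": time; "joint_pos": joint angles; "joint_velocities": joint speeds; "joint_torque": joint torques, N m; "eef_pos": TCP position; "eef_rot": TCP orientation; "contact_force": force on the tool from outside, world axes, zero at the start; "ft_torque": the same for the moment, N m; "width": finger opening in m.
Only numpy, scipy, OpenCV 4.12 (cv2) and the standard library are available. Lean on these libraries where they do the work, as an engineer would, in place of code of your own. Each camera call takes 0.05 s, during which the arm holds its last target.

## Task

One of the two specimen jars has been left open. Swing its hinged cap down onto the mouth first, and only then screw it fully tight, clockwise seen from above, until it stops with the grip bar in line with the hinge. Leave the other jar shut and tight, don't disturb the other things on the bench, and let go at the end.

Things in the scene. Friction and masses are not known exactly. Their poses are not given: they have to be found in the camera images.
- jar: The open amber glass jar, fixed upright in a steel stand 104 mm across, 10 mm high. Glass 76 mm wide, neck 56 mm, mouth 124 mm above the bench. It starts with its cap standing open. Origin: centre of the stand's underside; z up the jar's axis; +x points from the axis to the hinge. Hinge pin: level, along the jar's y, 46 mm along +x from the axis, 110 mm above the bench.
- jar_strap (a joint): Swing of the open jar's cap strap about the hinge pin, rad: 0 = down, cap level on the mouth; grows as the cap lifts and swings back over the hinge (1.57 upright, limit 2.0). Stiff: stays where left. The strap is a steel ring 77 mm across, 6 mm thick, carrying the cap; its centre is 46 mm from the pin.
- jar_cap (a joint): Turn of the open jar's screw cap in its strap ring, rad: 0 = fully tight, at its stop; positive = unscrewed, counter-clockwise seen from above, limit 2.1. Stiff (0.1 N m). At 0 the grip bar lies along the jar's x, in line with the hinge; at q it is turned q counter-clockwise from there. It turns in the ring even when swung open.
- jar_wing (a point): Point on the cap's axis in its grip bar, 10 mm below the bar's top (143 mm above the bench when shut). Black cap 66 mm in diameter, flat top 129 mm above the bench when shut; on it a grey grip bar 52 mm long, 14 wide, 24 high. x along the bar, z out of the cap's top. Swung open, the bar points back, away from the mouth.
- jar2: The other jar, exactly alike, already shut with its cap tight; to be left alone. Origin and axes as for the open jar.
- jar2_strap (a joint): Strap swing of the shut jar, rad, 0 = down (as it starts).
- jar2_cap (a joint): Cap turn of the shut jar, rad, 0 = tight (as it starts).
- dropper: Loose amber dropper bottle with a black rubber bulb, 36 mm in diameter, 106 mm high; origin at the centre of its underside.
- slide_box: Loose grey microscope-slide box, 90 x 180 x 34 mm (x, y, z); origin at the centre of its underside.
- dish: Loose covered glass culture dish, 94 mm in diameter, 24 mm high; origin at the centre of its underside.

How it is judged (in metres and radians):
On the way, in this order (a step that is already met when the one before it is completed fails the run):
1. the cap is swung down onto the open jar's mouth (strap within 0.08 rad of shut) while still unscrewed (cap more than 0.9 rad from tight) (value of joint jar_strap below 0.08 rad and value of joint jar_cap above 0.9 rad), for 0.1 s.
2. the cap is screwed tight on the mouth (within 0.12 rad of its stop, strap within 0.08 rad of shut) (value of joint jar_strap below 0.08 rad and value of joint jar_cap below 0.12 rad), for 0.1 s.
At the end, for the whole second after the job is handed in: The strap of the jar that was open is down (within 0.08 rad) and its cap is tight (within 0.12 rad of its stop); the other jar's strap and cap are likewise still down and tight; the cap was screwed only after it was down on the mouth (all of step 2 and value of joint jar2_strap below 0.08 rad and value of joint jar2_cap below 0.12 rad); the robot touches nothing.
It fails at once if the other jar is opened or unscrewed (strap over 0.15 rad or cap over 0.25 rad) (value of joint jar2_strap above 0.15 rad or value of joint jar2_cap above 0.25 rad).
It fails at once if the dropper bottle is pushed more than 30 mm or tipped over (distance of dropper from where it was at the start of the episode above 0.03 m or angle between dropper's own z axis and vertical above 0.5 rad).
It fails at once if the slide box is pushed more than 30 mm or tipped over (distance of slide_box from where it was at the start of the episode above 0.03 m or angle between slide_box's own z axis and vertical above 0.5 rad).
It fails at once if the culture dish is pushed more than 30 mm or tipped over (distance of dish from where it was at the start of the episode above 0.03 m or angle between dish's own z axis and vertical above 0.5 rad).
It also fails if it takes over 64 s, if anything falls off the work surface, if the arm or the gripper's body presses on something with over 40 N, if the wrist force passes 120 N, or if a joint passes its speed limit or range.

## Working session

There is one attempt and no reset: what is moved stays moved. The work goes in short steps, Python scripts to look and compute and a shell command to move; the robot and the scene stay as the last step left them, time stands still between calls to the robot, and variables do not carry over. Pictures are saved under pics/ and viewed, and the job is handed in when it is done.

```bash
ls; mkdir -p pics; python3 - <<'E'
from bench import env
import cv2
for n in ("side","top","wrist"):
    s=env.snapshot(n); cv2.imwrite(f"pics/{n}0.png",s["img"][:,:,::-1])
    print(n,s["vertical_fov"],s["cx"],s["cy"],s["eye"],s["rotation"])
print(env.observe())
E
```

```text
pics
side 45.12460367966754 319.90384157456003 201.5743659378639 [ 0.46686785 -1.22560895  0.89885868] [[ 0.9917389   0.06030167 -0.11321511]
 [-0.12783251  0.53769839 -0.83339024]
 [ 0.01062076  0.84097809  0.54096493]]
top 47.30553636812394 324.6522057208195 200.79174883922778 [ 0.46130267 -0.00973627  1.23710849] [[ 0.01791024  0.98851929 -0.15002946]
 [-0.99974669  0.01566024 -0.01616522]
 [-0.01363013  0.15028098  0.98854936]]
wrist 65.70646984690485 317.2053492994209 201.30720741700415 [ 0.2925034  -0.47133927  0.37337417] [[ 0.41770181  0.87335786  0.25054191]
 [-0.90858335  0.4018775   0.1138893 ]
 [-0.00122104 -0.27520997  0.96138337]]
{'time': 0.15, 'joint_pos': array([-7.30625033e+01,  1.87232721e+01, -1.10769387e+01,  6.02742245e+01,
        7.17103066e-04,  8.23129941e+01]), 'joint_velocities': array([-0.05730095,  0.06299319,  0.17953841, -0.08665768,  0.06703354,
        0.00669084]), 'joint_torque': array([ 1.59713312e-03, -4.43702173e+01,  2.62665868e+01,  1.04278751e-02,
       -4.29414115e-05,  5.28400363e-06]), 'eef_pos': array([ 0.2290765 , -0.49956039,  0.23068628]), 'eef_rot': array([[-3.66504007e-04,  9.09058040e-01,  4.16669347e-01],
       [ 1.24643576e-03,  4.16669467e-01, -9.09057205e-01],
       [-9.99999156e-01,  1.86178464e-04, -1.28579347e-03]]), 'contact_force': array([-0.37042759,  1.4106794 ,  0.20834586]), 'ft_torque': array([0.0113619 , 0.017434  , 0.01034472]), 'width': 0.08497840691258937}
```

View pics/side0.png

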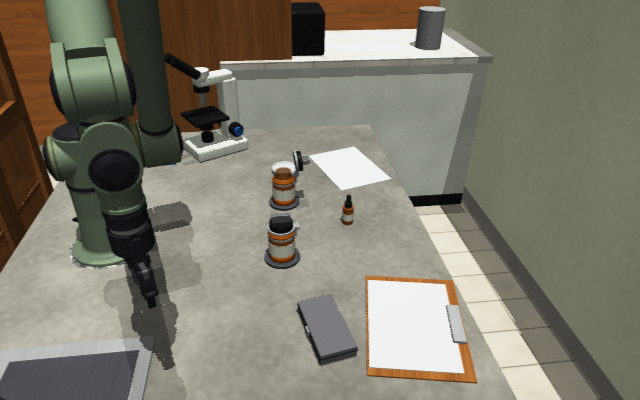

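View pics/top0.png

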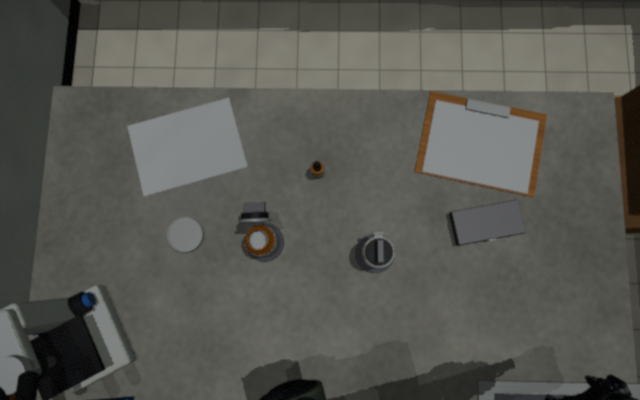

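View pics/wrist0.png

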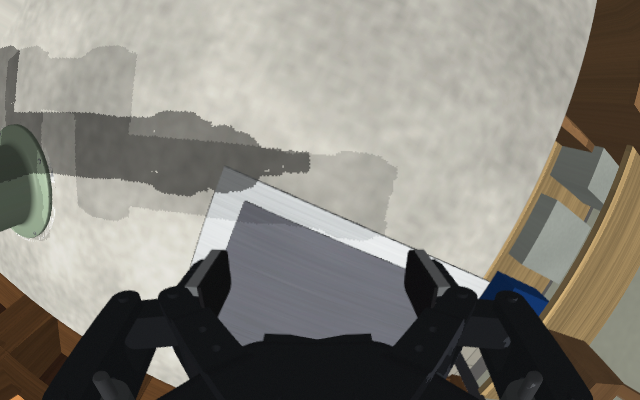

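The side view shows the open jar at about (284,185), with its cap standing to the right at (300,160). The shut jar is at (282,240). In the top view the open jar is at about (260,240), its hinge towards image-up (+x), and the shut jar is at (378,252). Next I'll enlarge these areas.

```bash
python3 - <<'E'
import cv2,numpy as np
t=cv2.imread("pics/top0.png"); s=cv2.imread("pics/side0.png")
a=cv2.resize(t[185:275,220:310],None,fx=6,fy=6,interpolation=cv2.INTER_CUBIC)
a=np.clip(a*1.7,0,255).astype(np.uint8)
cv2.imwrite("pics/top0z.png",a)
cv2.imwrite("pics/side0z.png",cv2.resize(s[140:220,250:330],None,fx=7,fy=7,interpolation=cv2.INTER_CUBIC))
E
```

```text
(no output)
```

View pics/top0z.png

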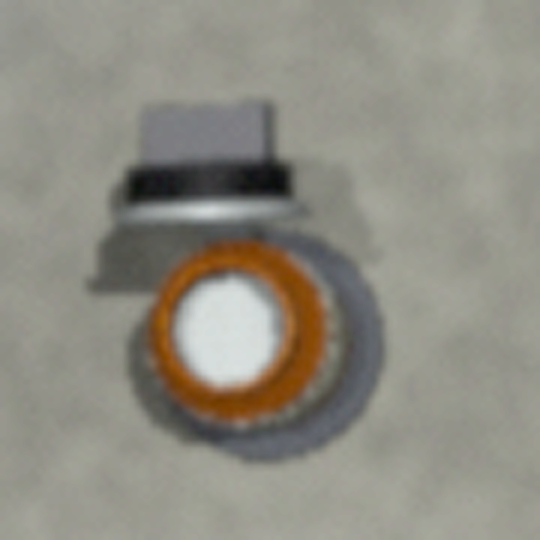

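View pics/side0z.png

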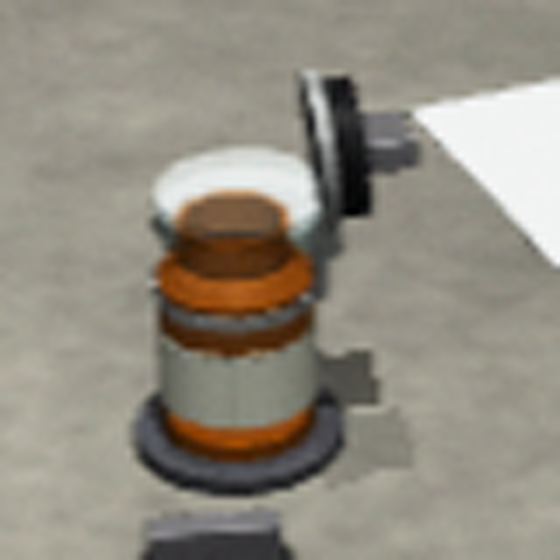

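```bash
cat > h.py <<'E'
import numpy as np, cv2
from scipy.spatial.transform import Rotation as R
def proj(s,P,wrist=False):
    P=np.atleast_2d(P); f=200/np.tan(np.radians(s["vertical_fov"]/2))
    c=(P-np.array(s["eye"]))@np.array(s["rotation"]); x,y,z=c[:,0],-c[:,1],-c[:,2]
    if wrist:
        r=np.hypot(x,y); th=np.arctan2(r,z); k=th/r
    else: k=1/z
    return np.c_[s["cx"]+f*x*k, s["cy"]+f*y*k]
def ray(s,u,v):
    f=200/np.tan(np.radians(s["vertical_fov"]/2))
    d=np.array([(u-s["cx"])/f,-(v-s["cy"])/f,-1]); return np.array(s["eye"]),np.array(s["rotation"])@d
def onplane(s,u,v,z):
    e,d=ray(s,u,v); return e+d*(z-e[2])/d[2]
def T(x,y,yaw): 
    M=np.eye(4);M[:3,:3]=R.from_euler('z',yaw).as_matrix();M[:2,3]=x,y;return M
def capT(x,y,yaw,strap,cap):
    A=T(x,y,yaw); H=np.eye(4);H[0,3]=.046;H[2,3]=.11
    S=np.eye(4);S[:3,:3]=R.from_euler('y',strap).as_matrix()
    C=np.eye(4);C[0,3]=-.046;C[2,3]=-.11
    Q=np.eye(4);Q[:3,:3]=R.from_euler('z',cap).as_matrix()
    return A@H@S@C@Q   # frame coords: jar frame when shut
def circ(r,z,n=60):
    a=np.linspace(0,2*np.pi,n);return np.c_[r*np.cos(a),r*np.sin(a),0*a+z]
def ap(M,P): return P@M[:3,:3].T+M[:3,3]
def model(p):
    x,y,yaw,st,cp=p; A=T(x,y,yaw);B=capT(*p);L=[]
    L.append((ap(A,circ(.052,0)),(0,255,255)));L.append((ap(A,circ(.028,.124)),(0,255,0)))
    L.append((ap(B,circ(.033,.129)),(255,0,255)))
    for z in(.129,.153):
        L.append((ap(B,np.array([[-.026,-.007,z],[.026,-.007,z],[.026,.007,z],[-.026,.007,z],[-.026,-.007,z]])),(255,255,0)))
    L.append((ap(A,np.array([[.046,-.015,.11],[.046,.015,.11]])),(0,0,255)))
    return L
def overlay(s,p,box,k,out,gain=1.3,wrist=False):
    u0,u1,v0,v1=box
    im=cv2.resize(s["img"][v0:v1,u0:u1,::-1],None,fx=k,fy=k,interpolation=cv2.INTER_CUBIC)
    im=np.clip(im*gain,0,255).astype(np.uint8)
    for P,c in model(p):
        q=(proj(s,P,wrist)+.5-[u0,v0])*k
        cv2.polylines(im,[np.round(q).astype(int)],False,c,1)
    cv2.imwrite(out,im); return im
E
python3 - <<'E'
from h import *; from bench import env
s=env.snapshot("top");d=env.snapshot("side")
for u,v in ((262.5,242.5),): print(onplane(s,u,v,0))
# side stand centre: crop (240,437)
print(onplane(d,250+240/7,140+437/7,0.005))
print(onplane(s,317,168,.1),onplane(s,185,234,.024),onplane(s,488,222,.034))
c=onplane(s,262.5,242.5,0)
p=(c[0],c[1],0.0,1.6,1.57)
a=overlay(s,p,(220,310,185,275),6,"pics/o1.png",1.6);b=overlay(d,p,(250,330,140,220),6,"pics/o2.png")
cv2.imwrite("pics/o.png",cv2.resize(np.hstack([a[:480,:400],b[:,:400]]),None,fx=1,fy=1))
E
```

```text
[0.53216178 0.17675299 0.        ]
[0.53223157 0.15965488 0.005     ]
[0.71805076 0.02986461 0.1       ] [0.54986626 0.38123565 0.024     ] [ 0.59422231 -0.4212639   0.034     ]
```

View pics/o.png

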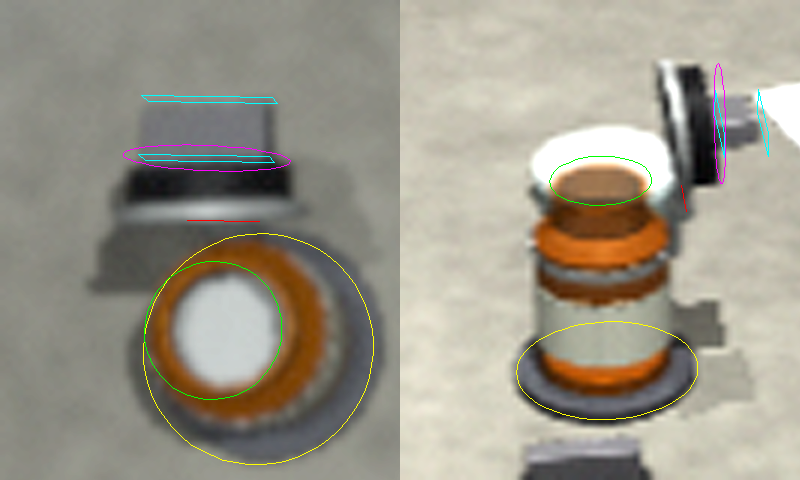

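```bash
python3 - <<'E'
from h import *; from bench import env
s=env.snapshot("top");d=env.snapshot("side")
for i,p in enumerate([(.533,.168,0.0,1.6,1.57),(.530,.166,0.03,1.62,1.4)]):
    a=overlay(s,p,(220,310,185,275),6,"pics/o1.png",1.6);b=overlay(d,p,(250,330,140,220),6,"pics/o2.png")
    cv2.imwrite(f"pics/oo{i}.png",np.hstack([a[:480,:400],b[:,:400]]))
E
```

```text
(no output)
```

View pics/oo0.png

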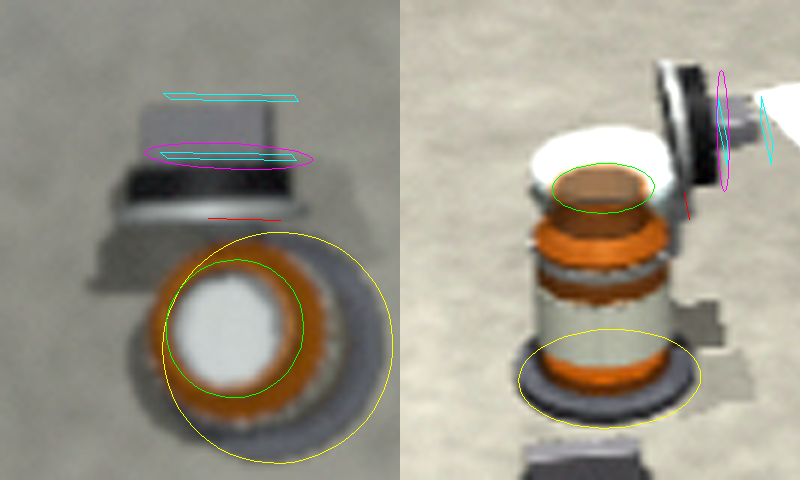

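View pics/oo1.png

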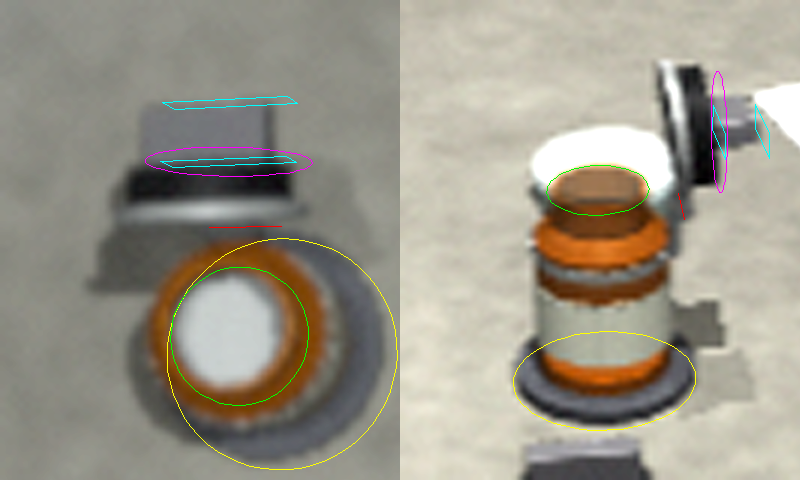

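```bash
python3 -m inch '1 -0.05 0 0 0 0 0; 1 -0.02 0.042 -0.0268 0 0 0; 1 0 0.042 -0.0268 0 0 0; 1 0 0.042 -0.0268 0 0 0; 1 0 0.042 -0.0268 0 0 0'
python3 -m inch '1 0 0.042 -0.0268 0 0 0; 1 0 0.042 -0.0268 0 0 0; 1 0 0.042 -0.0268 0 0 0; 1 0 0.042 -0.0268 0 0 0; 1 0 0.042 -0.0268 0 0 0'
python3 -m inch '1 0 0.042 -0.0268 0 0 0; 1 0 0.042 -0.0268 0 0 0; 1 0 0.042 -0.0268 0 0 0; 1 0 0.042 -0.0268 0 0 0; 1 0 0 0 0 0 0'
```

```text
time: 0.98
eef_pos: [0.3379, -0.3312, 0.3014]
eef_rot: [[0.0, 0.909, 0.416], [-0.0, 0.416, -0.909], [-1.0, 0.0, 0.0]]
contact_force: [0.7, -0.2, -0.2]
width: 0.0003
time: 1.6
eef_pos: [0.4731, -0.1218, 0.3015]
eef_rot: [[0.001, 0.909, 0.417], [-0.0, 0.417, -0.909], [-1.0, 0.0, 0.001]]
contact_force: [0.2, -0.7, 0.4]
width: 0.0001
time: 2.22
eef_pos: [0.5814, 0.0469, 0.3006]
eef_rot: [[-0.0, 0.907, 0.421], [0.0, 0.421, -0.907], [-1.0, 0.0, -0.0]]
contact_force: [0.3, -0.2, 0.4]
width: -0.0
```

```bash
for i in 1; do :; done
python3 -m inch '1 0 0 0 -0.18 0 0; 1 0 0 0 -0.18 0 0; 1 0 0 0 -0.18 0 0; 1 0 0 0 -0.18 0 0; 1 0 0 0 -0.18 0 0'
python3 -m inch '1 0 0 0 -0.18 0 0; 1 0 0 0 -0.18 0 0; 1 0 0 0 -0.18 0 0; 1 0 0 0 -0.18 0 0; 1 0 0 0 -0.18 0 0'
python3 -m inch '1 0 0 0 -0.18 0 0; 1 0 0 0 -0.18 0 0; 1 0 0 0 -0.18 0 0; 1 0 0 0 -0.18 0 0; 1 0 0 0 -0.18 0 0'
python3 -m inch '1 0 0 0 -0.18 0 0; 1 0 0 0 -0.18 0 0; 1 0 0 0 -0.18 0 0; 1 0 0 0 -0.18 0 0; 1 0 0 0 -0.18 0 0'
python3 -m inch '1 0 0 0 -0.18 0 0; 1 0 0 0 -0.18 0 0; 1 0 0 0 -0.18 0 0; 1 0 0 0 -0.13 0 0; 1 0 0 0 0 0 0'
python3 - <<'E'
from h import *; from bench import env
o=env.observe();print(o["joint_pos"])
s=env.snapshot("wrist");cv2.imwrite("pics/w1.png",s["img"][:,:,::-1])
E
```

```text
time: 2.85
eef_pos: [0.5797, 0.0431, 0.3014]
eef_rot: [[-0.0, 0.234, 0.972], [-0.0, 0.972, -0.234], [-1.0, -0.001, -0.0]]
contact_force: [1.0, -0.3, -0.7]
width: -0.0
time: 3.48
eef_pos: [0.5798, 0.0431, 0.3014]
eef_rot: [[-0.0, -0.616, 0.788], [-0.0, 0.788, 0.616], [-1.0, -0.0, -0.0]]
contact_force: [-0.1, -0.0, -0.0]
width: 0.0002
time: 4.1
eef_pos: [0.5797, 0.0431, 0.3013]
eef_rot: [[-0.0, -1.0, 0.007], [-0.0, 0.007, 1.0], [-1.0, 0.0, -0.0]]
contact_force: [0.1, -0.2, -1.4]
width: -0.0
time: 4.72
eef_pos: [0.5798, 0.0431, 0.3014]
eef_rot: [[-0.0, -0.627, -0.779], [-0.0, -0.779, 0.627], [-1.0, 0.001, 0.0]]
contact_force: [0.7, 0.8, 0.3]
width: 0.0002
time: 5.35
eef_pos: [0.5799, 0.0433, 0.3014]
eef_rot: [[-0.0, -0.015, -1.0], [-0.0, -1.0, 0.015], [-1.0, 0.0, 0.0]]
contact_force: [-0.8, 0.0, -0.6]
width: 0.0001
[-2.99156574e+00  2.02026998e+01  1.40672177e+00  7.12202005e+01
 -1.82100992e-02 -9.21189931e+01]
```

View pics/w1.png

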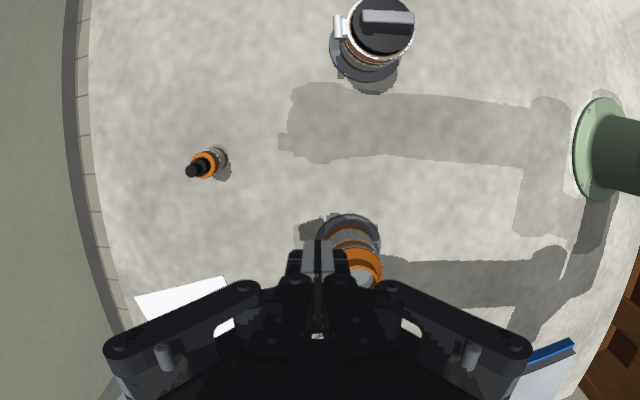

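```bash

python3 -m inch '1 0 -0.05 -0.01 0 0 0; 1 0 -0.05 -0.01 0 0 0; 1 0 -0.05 -0.01 0 0 0; 1 0 -0.05 -0.01 0 0 0; 1 0 0 0 0 0 0'
python3 - <<'E'
from h import *; from bench import env
s=env.snapshot("wrist");cv2.imwrite("pics/w2.png",s["img"][:,:,::-1])
E
```

```text
time: 6.02
eef_pos: [0.6227, 0.2467, 0.3003]
eef_rot: [[-0.001, -0.01, -1.0], [0.0, -1.0, 0.01], [-1.0, -0.0, 0.001]]
contact_force: [0.9, -0.9, -0.8]
width: -0.0003
```

View pics/w2.png

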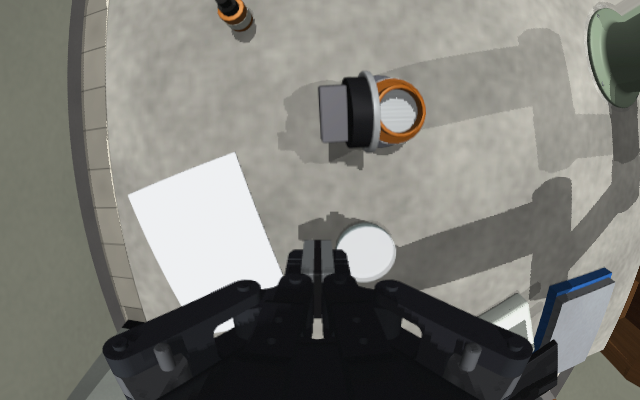

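The wrist view now shows the cap clearly: the bar at (333,112), the cap disc at (358,112), the ring at (371,112) and the jar mouth at (400,112). Next I'll zoom in and fit the model.

```bash
python3 - <<'E'
from h import *; from bench import env
s=env.snapshot("wrist")
p=(.532,.170,0.05,1.6,1.57)
overlay(s,p,(290,440,60,180),5,"pics/w2o.png",1.1,True)
E
```

```text
(no output)
```

View pics/w2o.png

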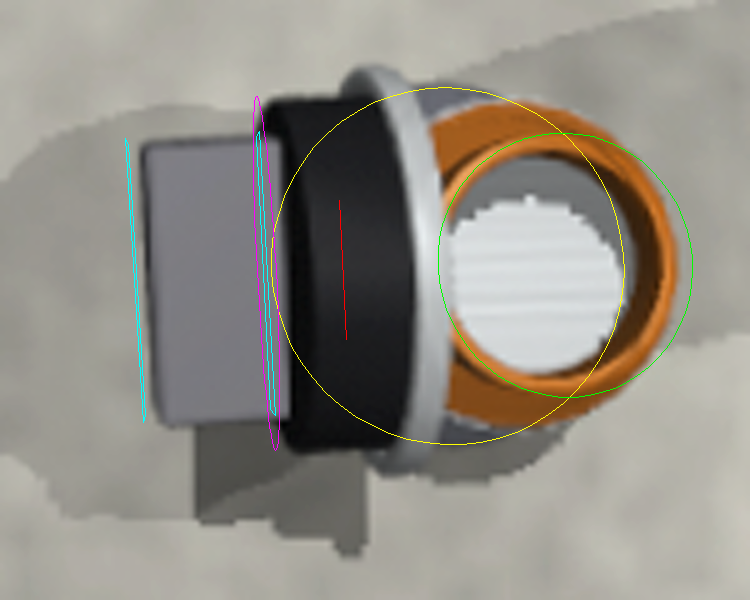

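```bash
python3 - <<'E'
from h import *; from bench import env
from scipy.optimize import least_squares
s=env.snapshot("wrist");t=env.snapshot("top");d=env.snapshot("side")
C=[(-.026,.007,.153),(-.026,.007,.129),(.026,.007,.153),(.026,.007,.129)]
W=np.array([(147,143),(276,136),(160,424),(288,414)])/5+[290,60]-.5
TT=np.array([(272,100),(268,161),(145,101),(138,162)])/6+[220,185]-.5
def f(p):
    B=capT(*p);A=T(*p[:3]);P=ap(B,np.array(C))
    r=[(proj(s,P,True)-W).ravel(),(proj(t,P)-TT).ravel()]
    m=proj(s,ap(A,circ(.028,.124)),True)
    r.append([m[:,0].max()-(678/5+289.5), m[:,1].max()-(395/5+59.5), m[:,1].min()-(133/5+59.5)])
    b=proj(t,ap(A,circ(.052,0,200))); r.append([b[:,0].max()-(384/6+219.5),b[:,1].max()-(461/6+184.5)])
    b=proj(d,ap(A,circ(.052,0,200))); r.append([b[:,0].max()-(697/6+249.5),b[:,0].min()-(516/6+249.5),b[:,1].max()-(425/6+139.5)])
    return np.concatenate(r)
r=least_squares(f,(.532,.17,0.05,1.5,1.57),loss='soft_l1');p=r.x
print(p.round(4),f(p).round(1))
J=r.jac;print(np.sqrt(np.diag(np.linalg.inv(J.T@J))).round(4))
a=overlay(s,p,(290,440,60,180),4,"pics/x.png",1.1,True)
b=overlay(d,p,(250,330,140,220),6,"pics/x.png");
a=a[:480,:420];cv2.imwrite("pics/fit.png",np.hstack([a,b[:,:380]]))
E
```

```text
[0.5356 0.169  0.0518 1.4764 1.3924] [ -0.5  -0.2   1.    0.   -0.5   0.6  -0.1   0.9   0.1  -0.1   1.   -0.1
   0.4   0.7   1.8   0.6  -0.5   0.3  -0.2   1.1  -0.7 -65.4 -65.5   0.2]
[0.0012 0.0007 0.0103 0.0234 0.0707]
```

View pics/fit.png

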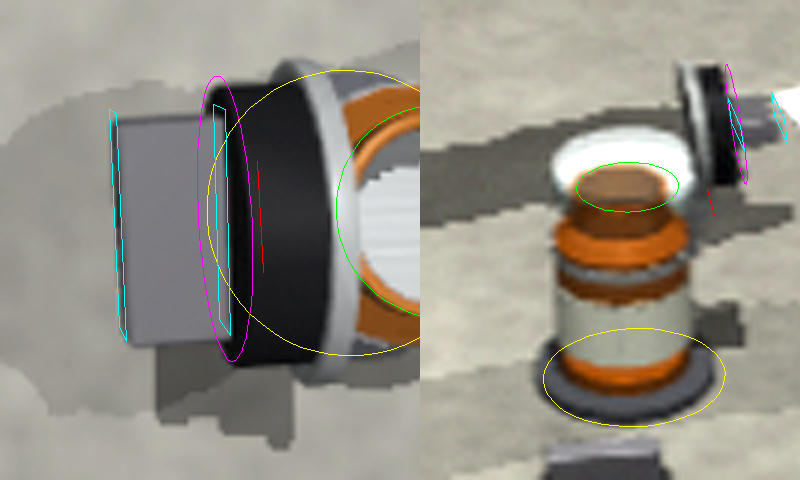

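```bash
python3 - <<'E'
from h import *; from bench import env
from scipy.optimize import least_squares
s=env.snapshot("wrist");t=env.snapshot("top");d=env.snapshot("side")
C=[(-.026,.007,.153),(-.026,.007,.129),(.026,.007,.153),(.026,.007,.129)]
W=np.array([(147,143),(276,136),(160,424),(288,414)])/5+[290,60]-.5
TT=np.array([(272,100),(268,161),(145,101),(138,162)])/6+[220,185]-.5
def f(p):
    B=capT(*p);A=T(*p[:3]);P=ap(B,np.array(C))
    r=[(proj(s,P,True)-W).ravel(),(proj(t,P)-TT).ravel()]
    m=proj(s,ap(A,circ(.028,.124)),True)
    r.append([m[:,0].max()-(678/5+289.5), m[:,1].max()-(395/5+59.5), m[:,1].min()-(133/5+59.5)])
    b=proj(t,ap(A,circ(.052,0,200))); r.append([b[:,0].max()-(384/6+219.5),b[:,1].max()-(461/6+184.5)])
    b=proj(d,ap(A,circ(.052,0,200))); r.append([b[:,0].max()-(297/6+249.5),b[:,0].min()-(116/6+249.5),b[:,1].max()-(425/6+139.5)])
    b=proj(d,ap(B,circ(.033,.129,200))); r.append([b[:,0].max()-(318/6+249.5),b[:,1].max()-(186/6+139.5)])
    return np.concatenate(r)
for c0 in(1.2,1.8):
  r=least_squares(f,(.532,.17,0.05,1.5,c0));p=r.x
  print(p.round(4),r.cost,f(p).round(1))
J=r.jac;print(np.sqrt(np.diag(np.linalg.inv(J.T@J))).round(4))
a=overlay(s,p,(290,440,60,180),4,"pics/x.png",1.1,True)
b=overlay(d,p,(250,330,140,220),6,"pics/x.png");
a=a[:480,:420];cv2.imwrite("pics/fit2.png",np.hstack([a,b[:,:380]]))
E
```

```text
[0.5343 0.1682 0.0479 1.5026 1.3998] 8.965137249485416 [-0.5  0.1  0.9  0.3 -0.4  0.6 -0.   1.   0.6 -0.1  1.5 -0.2  0.9  0.7
  2.2  0.6  0.7  0.5  0.2  1.4 -0.2  0.9  0.8  0.4  1.3 -0.1]
[0.5343 0.1682 0.0479 1.5026 1.3998] 8.965137249590715 [-0.5  0.1  0.9  0.3 -0.4  0.6 -0.   1.   0.6 -0.1  1.5 -0.2  0.9  0.7
  2.2  0.6  0.7  0.5  0.2  1.4 -0.2  0.9  0.8  0.4  1.3 -0.1]
[0.0009 0.0006 0.009  0.0184 0.0637]
```

View pics/fit2.png

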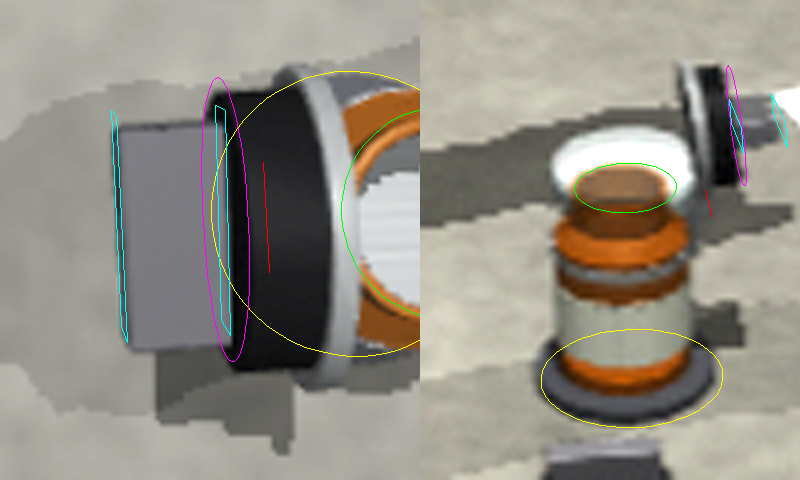

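```bash

python3 -m inch '1 0 0.037 -0.013 0 0 0; 1 0 0.036 -0.013 0 0 0; 1 0.05 0 0 0 0 0; 1 0.05 0 0 0 0 0; 1 0.036 0 0 0 0 0'
python3 -m inch '1 0 0 0 0 0 0'
python3 - <<'E'
from h import *; from bench import env
s=env.snapshot("wrist");t=env.snapshot("side")
p=(.5335,.1683,.048,1.5,1.4)
cv2.imwrite("pics/w3.png",s["img"][:,:,::-1])
cv2.imwrite("pics/s3.png",cv2.resize(t["img"][100:220,230:350,::-1],None,fx=4.5,fy=4.5,interpolation=cv2.INTER_CUBIC))
E
```

```text
time: 7.05
eef_pos: [0.6471, 0.1692, 0.1632]
eef_rot: [[-0.002, -0.014, -1.0], [-0.0, -1.0, 0.014], [-1.0, 0.0, 0.002]]
contact_force: [-0.6, 0.1, -0.4]
width: 0.0002
time: 7.18
eef_pos: [0.6455, 0.1693, 0.1623]
eef_rot: [[-0.006, -0.014, -1.0], [-0.001, -1.0, 0.014], [-1.0, 0.001, 0.006]]
contact_force: [-0.7, 0.6, 0.7]
width: 0.0
```

View pics/w3.png

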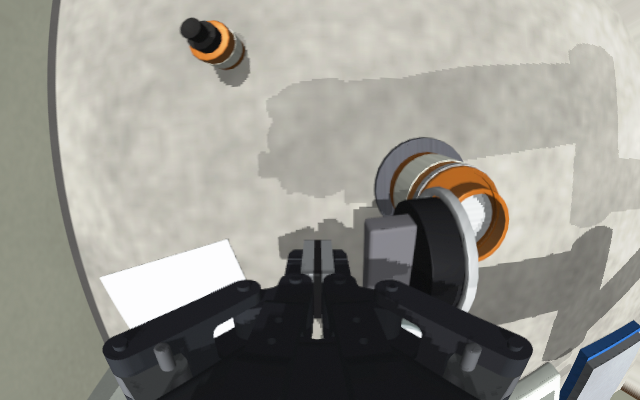

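View pics/s3.png

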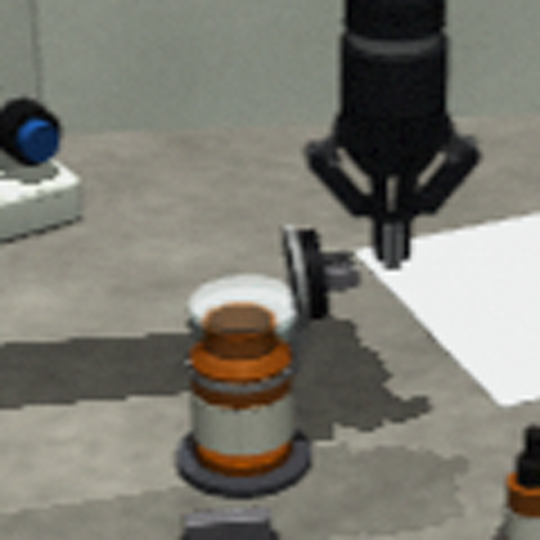

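The wrist view has the closed fingers at (318,255), just behind the bar at (390,255). In the side view the tip is level with the bar, about 10 mm behind it. Next I'll compute the arc to push along.

```bash
python3 - <<'E'
import numpy as np
r,h=.046,.043
pv=None
for th in list(np.arange(1.5,-.01,-.15)):
    a=th
    x=-r*np.cos(a)+h*np.sin(a)+.0145; z=.11+r*np.sin(a)+h*np.cos(a)
    P=np.array([.579+x*.999,.1707+x*.048,z]); 
    print(round(th,2),P.round(4), None if pv is None else (P-pv).round(4)); pv=P
E
```

```text
1.5 [0.6331 0.1733 0.1589] None
1.35 [0.6253 0.1729 0.1643] [-0.0077 -0.0004  0.0054]
1.2 [0.6169 0.1725 0.1685] [-0.0085 -0.0004  0.0042]
1.05 [0.6079 0.1721 0.1713] [-0.009  -0.0004  0.0028]
0.9 [0.5986 0.1716 0.1728] [-0.0093 -0.0004  0.0015]
0.75 [0.5891 0.1712 0.1728] [-0.0094 -0.0005  0.0001]
0.6 [0.5798 0.1707 0.1715] [-0.0093 -0.0004 -0.0014]
0.45 [0.5708 0.1703 0.1687] [-0.009  -0.0004 -0.0027]
0.3 [0.5623 0.1699 0.1647] [-0.0085 -0.0004 -0.0041]
0.15 [0.5545 0.1695 0.1594] [-0.0078 -0.0004 -0.0053]
0.0 [0.5475 0.1692 0.153 ] [-0.0069 -0.0003 -0.0064]
```

```bash

python3 -m inch '1 0.003 -0.002 0.006 0 0 0; 1 0 0 0.006 0 0 0; 1 -0.004 0 0.005 0 0 0; 1 -0.002 0 0.004 0 0 0; 1 -0.003 0 0.006 0 0 0'
python3 -m inch '1 -0.002 0 0.006 0 0 0; 1 -0.002 0 0.006 0 0 0; 1 0 0 0 0 0 0'
python3 - <<'E'
from h import *; from bench import env
t=env.snapshot("side")
cv2.imwrite("pics/s4.png",cv2.resize(t["img"][100:220,230:350,::-1],None,fx=4.5,fy=4.5,interpolation=cv2.INTER_CUBIC))
E
```

```text
time: 7.9
eef_pos: [0.6208, 0.1728, 0.1717]
eef_rot: [[0.0, -0.013, -1.0], [0.0, -1.0, 0.013], [-1.0, -0.0, -0.0]]
contact_force: [0.2, 0.3, 0.5]
width: -0.0
time: 8.28
eef_pos: [0.6086, 0.173, 0.1756]
eef_rot: [[0.0, -0.012, -1.0], [0.0, -1.0, 0.012], [-1.0, -0.0, -0.0]]
contact_force: [0.9, 0.3, 0.1]
width: -0.0002
```

View pics/s4.png

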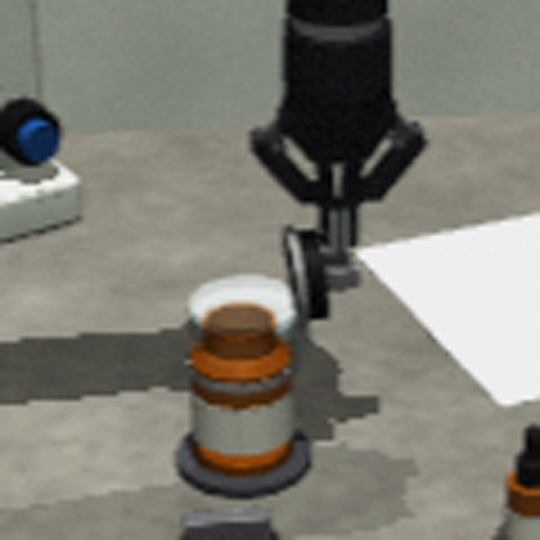

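```bash

python3 -m inch '1 0 0 0.006 0 0 0; 1 0 0 0.006 0 0 0; 1 0 0 0.006 0 0 0; 1 0 0 0.006 0 0 0; 1 0 0 0 0 0 0'
python3 - <<'E'
from h import *; from bench import env
t=env.snapshot("side");s=env.snapshot("wrist");cv2.imwrite("pics/w5.png",s["img"][:,:,::-1])
cv2.imwrite("pics/s5.png",cv2.resize(t["img"][100:220,230:350,::-1],None,fx=4.5,fy=4.5,interpolation=cv2.INTER_CUBIC))
E
```

```text
time: 8.95
eef_pos: [0.584, 0.1734, 0.1752]
eef_rot: [[-0.001, -0.012, -1.0], [0.0, -1.0, 0.012], [-1.0, -0.0, 0.001]]
contact_force: [0.2, 0.1, -1.2]
width: 0.0001
```

View pics/s5.png

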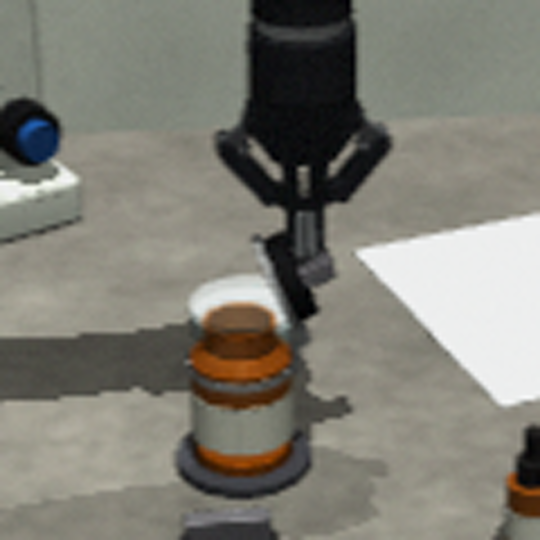

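View pics/w5.png

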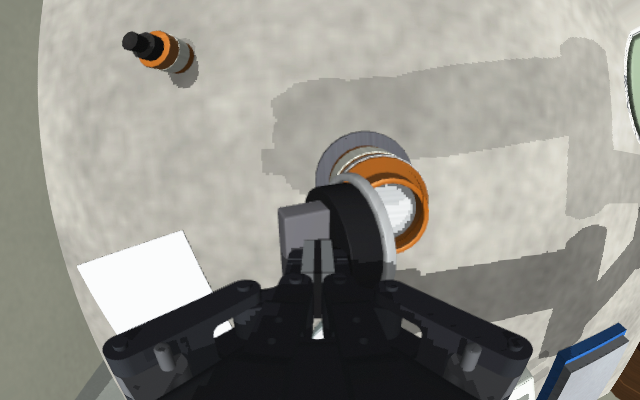

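```bash

python3 -m inch '1 -0.015 0 -0.005 0 0 0; 1 -0.015 0 -0.02 0 0 0; 1 0 0 -0.015 0 0 0; 1 0.02 0 0 0 0 0; 1 0.016 0 0 0 0 0'
python3 -m inch '1 0 0 0 0 0 0; 1 0 0 0.006 0 0 0; 1 0 0 0.006 0 0 0; 1 -0.001 0 0.006 0 0 0; 1 0 0 0 0 0 0'
python3 - <<'E'
from h import *; from bench import env
t=env.snapshot("side")
cv2.imwrite("pics/s6.png",cv2.resize(t["img"][100:220,230:350,::-1],None,fx=4.5,fy=4.5,interpolation=cv2.INTER_CUBIC))
E
```

```text
time: 9.68
eef_pos: [0.6248, 0.1727, 0.1682]
eef_rot: [[-0.001, -0.013, -1.0], [0.0, -1.0, 0.013], [-1.0, -0.0, 0.001]]
contact_force: [-0.4, 0.2, -1.3]
width: 0.0
time: 10.3
eef_pos: [0.6069, 0.173, 0.1711]
eef_rot: [[0.001, -0.012, -1.0], [0.0, -1.0, 0.012], [-1.0, -0.0, -0.001]]
contact_force: [0.3, -0.0, 0.8]
width: -0.0002
```

View pics/s6.png

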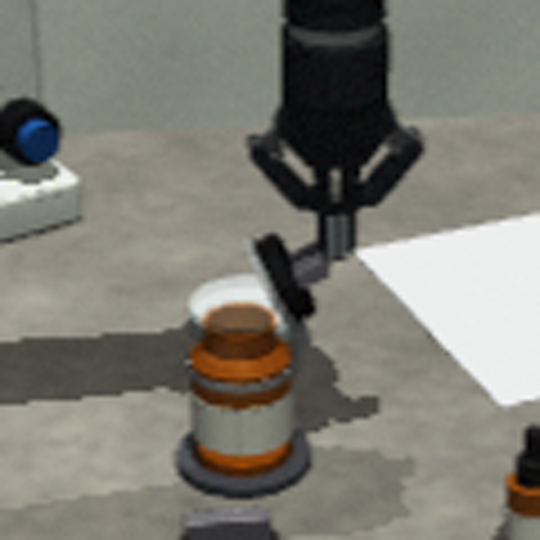

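```bash

python3 -m inch '1 0.004 0 0.001 0 0 0; 1 0 0 0.006 0 0 0; 1 -0.001 0 0.008 0 0 0; 1 0 0 0.008 0 0 0; 1 0 0 0 0 0 0'
python3 - <<'E'
from h import *; from bench import env
t=env.snapshot("side")
cv2.imwrite("pics/s7.png",cv2.resize(t["img"][100:220,230:350,::-1],None,fx=4.5,fy=4.5,interpolation=cv2.INTER_CUBIC))
E
```

```text
time: 10.98
eef_pos: [0.5826, 0.1733, 0.1669]
eef_rot: [[-0.002, -0.012, -1.0], [0.0, -1.0, 0.012], [-1.0, -0.0, 0.002]]
contact_force: [0.6, -0.3, 0.1]
width: -0.0002
```

View pics/s7.png

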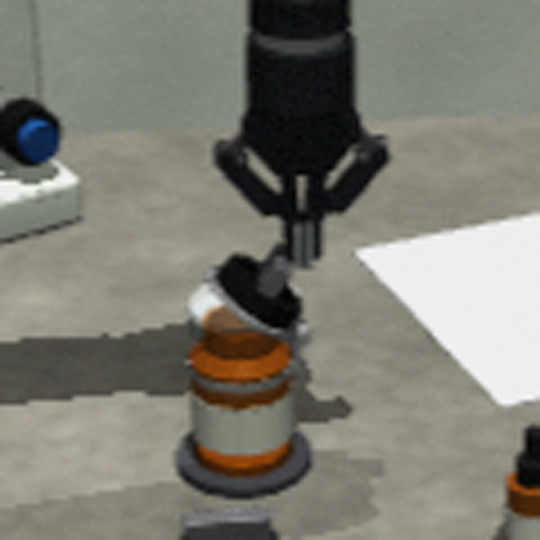

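```bash

python3 -m inch '1 -0.001 0 0.008 0 0 0; 1 0 0 0.008 0 0 0; 1 0 0 0.008 0 0 0; 1 0 0 0.006 0 0 0; 1 0 0 0 0 0 0'
python3 - <<'E'
from h import *; from bench import env
t=env.snapshot("side")
cv2.imwrite("pics/s8.png",cv2.resize(t["img"][100:220,230:350,::-1],None,fx=4.5,fy=4.5,interpolation=cv2.INTER_CUBIC))
E
```

```text
time: 11.65
eef_pos: [0.5532, 0.1736, 0.1683]
eef_rot: [[-0.001, -0.012, -1.0], [0.0, -1.0, 0.012], [-1.0, -0.0, 0.001]]
contact_force: [-0.2, 0.2, 0.3]
width: -0.0002
```

View pics/s8.png

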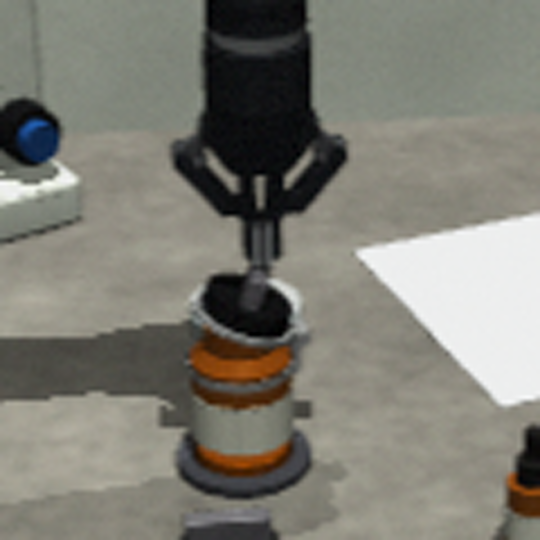

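```bash

python3 -m inch '1 -0.002 0.003 0.008 0 0 0; 1 0 0.002 0.008 0 0 0; 1 0.006 0 0.002 0 0 0; 1 0.005 0 0 0 0 0; 1 0 0 0 0 0 0'
python3 -m inch '1 0.004 0 0 0 0 0; 1 0 0 0 0 0 0'
```

```text
time: 12.32
eef_pos: [0.5335, 0.1685, 0.1596]
eef_rot: [[-0.004, -0.012, -1.0], [-0.001, -1.0, 0.012], [-1.0, 0.001, 0.004]]
contact_force: [-8.1, -1.5, 9.7]
width: 0.0002
time: 12.58
eef_pos: [0.531, 0.1682, 0.156]
eef_rot: [[-0.008, -0.012, -1.0], [-0.002, -1.0, 0.012], [-1.0, 0.002, 0.008]]
contact_force: [-17.0, -3.7, 21.6]
width: -0.0002
```

```bash

python3 -m inch '1 0.003 0 0 0 0 0; 1 0 0 0 0 0 0'
python3 - <<'E'
from h import *; from bench import env
t=env.snapshot("side")
cv2.imwrite("pics/s9.png",cv2.resize(t["img"][100:220,230:350,::-1],None,fx=4.5,fy=4.5,interpolation=cv2.INTER_CUBIC))
E
```

```text
time: 12.82
eef_pos: [0.5282, 0.1679, 0.1526]
eef_rot: [[-0.013, -0.012, -1.0], [-0.002, -1.0, 0.012], [-1.0, 0.002, 0.013]]
contact_force: [-23.9, -3.4, 25.2]
width: 0.0
```

View pics/s9.png

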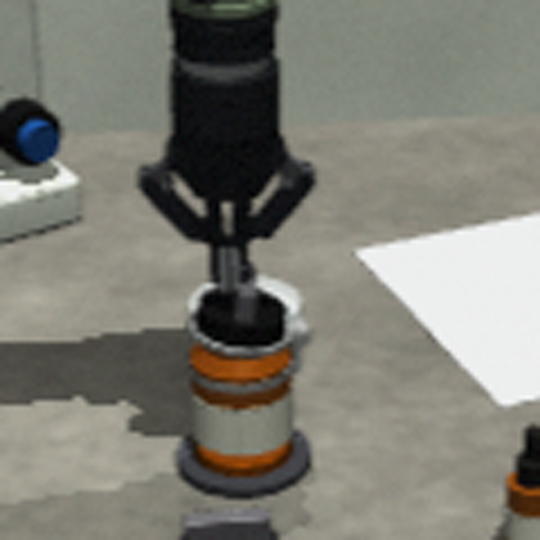

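```bash

python3 -m inch '1 -0.012 0 0 0 0 0; 1 -0.006 0 -0.006 0 0 0; 1 0 0 0 0 0 0'
python3 - <<'E'
from h import *; from bench import env
t=env.snapshot("side");s=env.snapshot("wrist");cv2.imwrite("pics/w10.png",s["img"][:,:,::-1])
cv2.imwrite("pics/s10.png",cv2.resize(t["img"][100:220,230:350,::-1],None,fx=4.5,fy=4.5,interpolation=cv2.INTER_CUBIC))
E
```

```text
time: 13.25
eef_pos: [0.5437, 0.1688, 0.1707]
eef_rot: [[0.003, -0.013, -1.0], [0.0, -1.0, 0.013], [-1.0, -0.0, -0.003]]
contact_force: [-0.3, 0.5, 0.2]
width: -0.0002
```

View pics/s10.png

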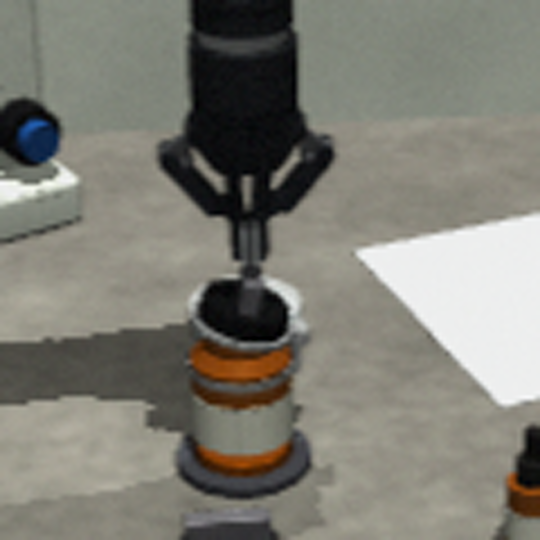

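View pics/w10.png

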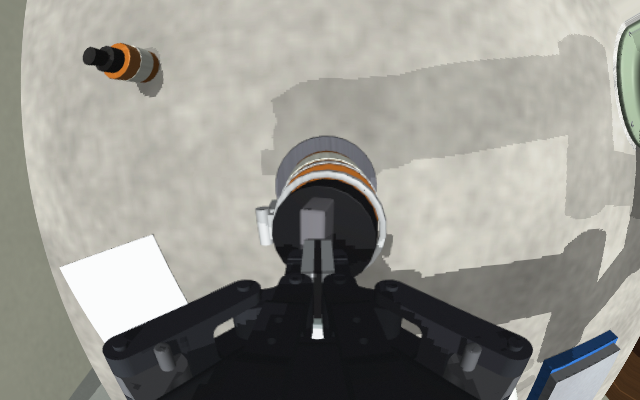

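```bash

python3 -m inch '1 0.006 0 0.003 0 0 0; 1 0.005 0 0.001 0 0 0; 1 0.003 0 0.001 0 0 0; 1 0.003 0 0.001 0 0 0; 1 0 0 0 0 0 0'
```

```text
time: 13.98
eef_pos: [0.5355, 0.1688, 0.153]
eef_rot: [[-0.0, -0.013, -1.0], [-0.0, -1.0, 0.013], [-1.0, 0.0, 0.0]]
contact_force: [-0.6, 0.0, 2.7]
width: -0.0
```

```bash

python3 -m inch '1 0.003 0 0 0 0 0; 1 0 0 0 0 0 0'
python3 -m inch '1 -0.02 0 0 0 0 0; 1 -0.04 -0.03 0 0 0 0; 1 -0.02 -0.03 0 0 0 0; 1 0 0 0 0 0 0'
python3 - <<'E'
from h import *; from bench import env
s=env.snapshot("wrist");t=env.snapshot("side")
p=(.5335,.1683,.048,0,1.4)
overlay(s,p,(230,410,60,220),4,"pics/w11.png",1.,True)
overlay(t,p,(230,350,120,220),5,"pics/s11.png")
E
```

```text
time: 14.22
eef_pos: [0.5358, 0.1689, 0.1526]
eef_rot: [[0.001, -0.012, -1.0], [0.0, -1.0, 0.012], [-1.0, -0.0, -0.001]]
contact_force: [-8.6, -2.0, 21.5]
width: -0.0003
time: 14.72
eef_pos: [0.5382, 0.2307, 0.2317]
eef_rot: [[0.004, -0.01, -1.0], [0.001, -1.0, 0.01], [-1.0, -0.001, -0.004]]
contact_force: [0.1, -1.3, -0.9]
width: -0.0002
```

View pics/w11.png

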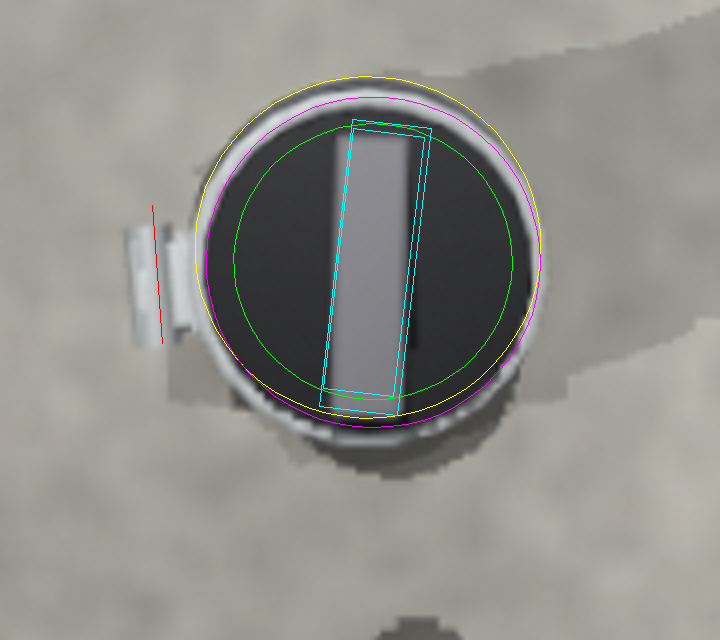

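View pics/s11.png

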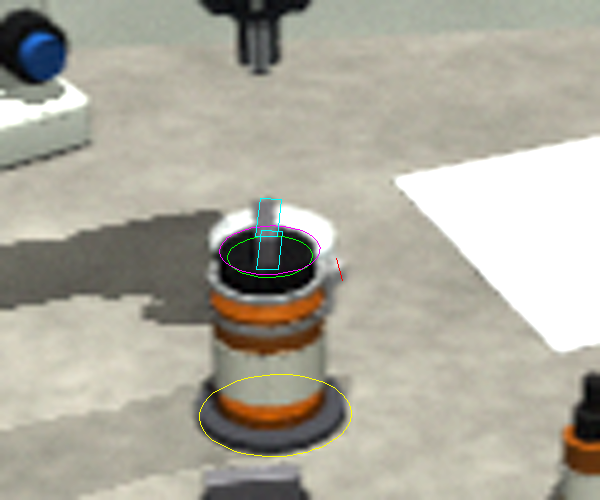

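```bash

python3 -m inch '0.5 0 0.031 0.002 0.02 0 0; 0.5 0 0.031 0.001 0 0 0; 0.5 0 0 0 0 0 0; 0.5 0 0 0 0 0 0'
python3 -m inch '0.5 0.03 0 0 0 0 0; 0.5 0.03 0 0 0 0 0; 0.5 0.02 0 0 0 0 0; 0.5 0 0 0 0 0 0'
python3 - <<'E'
from h import *; from bench import env
s=env.snapshot("wrist");t=env.snapshot("side")
cv2.imwrite("pics/w12.png",s["img"][:,:,::-1])
cv2.imwrite("pics/s12.png",cv2.resize(t["img"][100:220,230:350,::-1],None,fx=4.5,fy=4.5,interpolation=cv2.INTER_CUBIC))
E
```

```text
time: 15.32
eef_pos: [0.532, 0.1664, 0.2295]
eef_rot: [[-0.001, -0.034, -0.999], [0.0, -0.999, 0.034], [-1.0, -0.0, 0.001]]
contact_force: [-0.1, -0.6, 0.1]
width: 0.0428
time: 15.82
eef_pos: [0.5308, 0.1673, 0.1484]
eef_rot: [[-0.004, -0.032, -0.999], [-0.001, -0.999, 0.032], [-1.0, 0.001, 0.004]]
contact_force: [0.6, 0.2, 0.8]
width: 0.0429
```

View pics/w12.png

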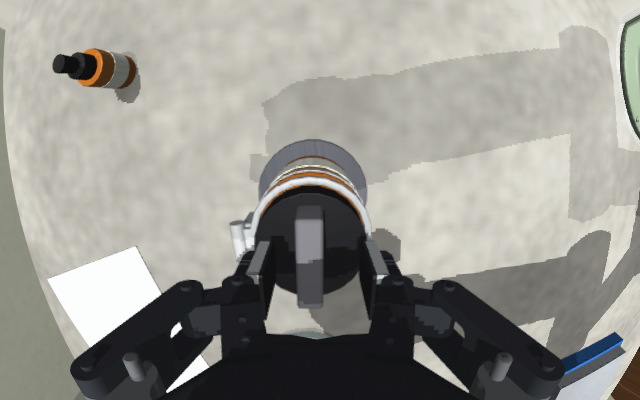

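View pics/s12.png

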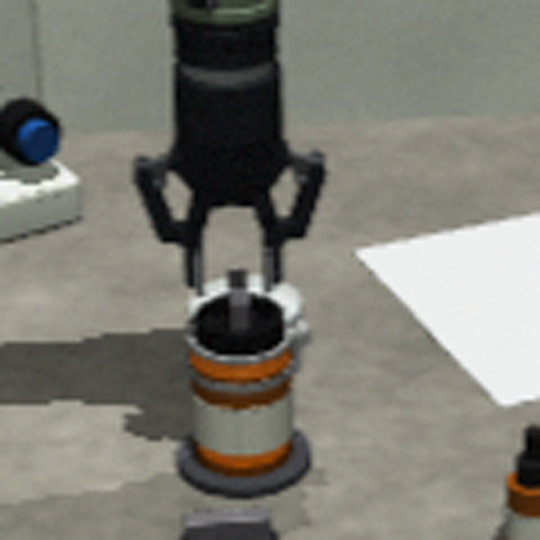

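```bash

python3 -m inch '0.5 0.007 -0.002 -0.004 0 0 0; 0.5 0.007 0 0 0 0 0; 0.5 0 0 0 0 0 0'
python3 -m inch '1 0 0 0 0 0 0; 1 0 0 0 0 0 0; 1 0 0 0 0 0 0; 1 0 0 0 0 0 0'
python3 - <<'E'
from h import *; from bench import env
s=env.snapshot("wrist");t=env.snapshot("side");print(env.observe()["joint_pos"])
cv2.imwrite("pics/w13.png",s["img"][:,:,::-1])
cv2.imwrite("pics/s13.png",cv2.resize(t["img"][100:220,230:350,::-1],None,fx=4.5,fy=4.5,interpolation=cv2.INTER_CUBIC))
E
```

```text
time: 16.3
eef_pos: [0.536, 0.1687, 0.1357]
eef_rot: [[-0.001, -0.033, -0.999], [-0.0, -0.999, 0.033], [-1.0, 0.0, 0.001]]
contact_force: [0.5, 0.1, 0.2]
width: 0.0429
time: 16.8
eef_pos: [0.535, 0.1688, 0.1367]
eef_rot: [[-0.002, -0.032, -0.999], [0.0, -0.999, 0.032], [-1.0, -0.0, 0.002]]
contact_force: [-5.3, -0.0, 5.4]
width: 0.0123
[ 9.95626497e+00  2.44759175e+01 -1.71385174e+01  4.84991607e+01
  2.80577230e-02 -7.81988908e+01]
```

View pics/w13.png

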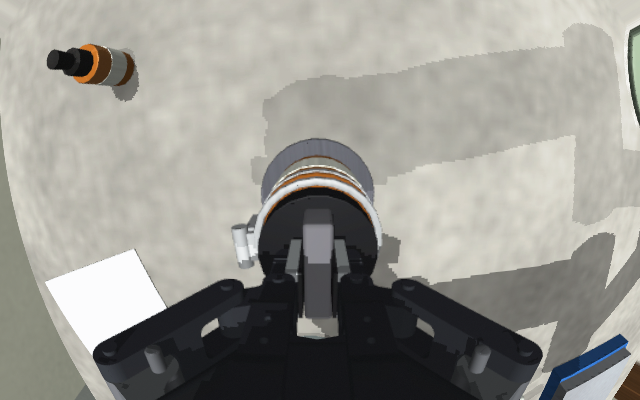

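View pics/s13.png

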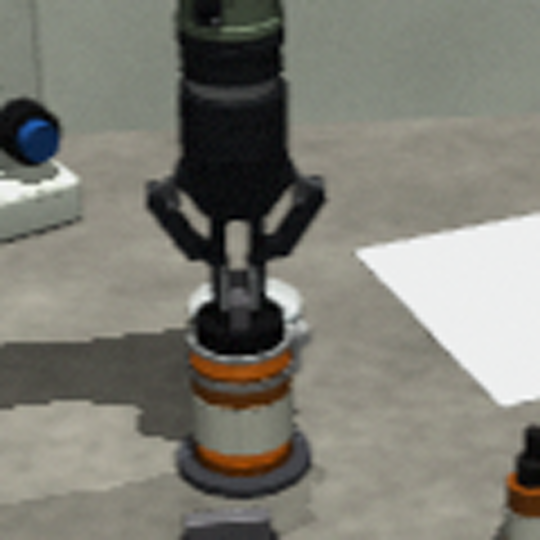

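```bash

python3 -m inch '1 0.001 0 0 0.1 0 0; 1 0 0 0 0.12 0 0; 1 0 0 0 0.12 0 0; 1 0 0 0 0.12 0 0; 1 0 0 0 0 0 0'
python3 -m inch '1 0 0 0 0.12 0 0; 1 0 0 0 0.12 0 0; 1 0 0 0 0.12 0 0; 1 0 0 0 0.12 0 0; 1 0 0 0 0 0 0'
python3 - <<'E'
from h import *; from bench import env
t=env.snapshot("side");o=env.observe();print(o["joint_pos"][5],o["ft_torque"],o["contact_force"])
cv2.imwrite("pics/s14.png",cv2.resize(t["img"][100:220,230:350,::-1],None,fx=4.5,fy=4.5,interpolation=cv2.INTER_CUBIC))
E
```

```text
time: 17.52
eef_pos: [0.5339, 0.169, 0.1366]
eef_rot: [[-0.004, -0.473, -0.881], [0.001, -0.881, 0.473], [-1.0, 0.001, 0.003]]
contact_force: [-10.4, 0.5, 13.9]
width: 0.0126
time: 18.15
eef_pos: [0.533, 0.1697, 0.1365]
eef_rot: [[-0.005, -0.826, -0.563], [0.002, -0.563, 0.826], [-1.0, 0.003, 0.005]]
contact_force: [-11.6, 2.8, 14.8]
width: 0.0127
-24.317011581521676 [ 0.34937065  2.44670246 -0.11142303] [-12.84178989   1.84518142  14.99276009]
```

View pics/s14.png

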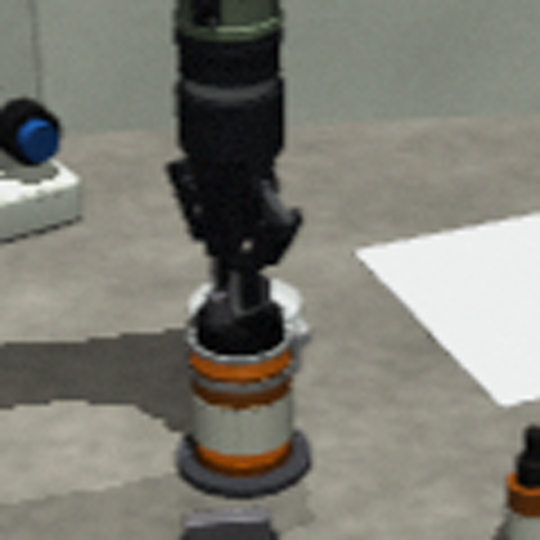

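```bash

python3 -m inch '1 0 0 0 0.12 0 0; 1 0 0 0 0.12 0 0; 1 0 0 0 0.12 0 0; 1 0 0 0 0.12 0 0; 1 0 0 0 0 0 0'
python3 -c "
from bench import env
o=env.observe();print(o['joint_pos'][5],o['ft_torque'],o['contact_force'])"
python3 -m inch '1 0 0 0 0.06 0 0; 1 0 0 0 0 0 0'
python3 -c "
from bench import env
o=env.observe();print(o['joint_pos'][5],o['ft_torque'],o['contact_force'])"
python3 -m inch '1 0 0 0 0.05 0 0; 1 0 0 0 0 0 0'
python3 -c "
from bench import env
o=env.observe();print(o['joint_pos'][5],o['ft_torque'],o['contact_force'])"
```

```text
time: 18.82
eef_pos: [0.5326, 0.1707, 0.1365]
eef_rot: [[-0.006, -0.993, -0.119], [0.004, -0.119, 0.993], [-1.0, 0.005, 0.005]]
contact_force: [-12.5, 5.6, 15.3]
width: 0.0124
3.214579112880679 [ 0.93597242  2.66342988 -0.05501419] [-12.52364261   5.60264258  15.27384682]
time: 19.08
eef_pos: [0.5325, 0.1709, 0.1365]
eef_rot: [[-0.006, -0.998, -0.06], [0.005, -0.06, 0.998], [-1.0, 0.006, 0.005]]
contact_force: [-13.4, 5.2, 15.6]
width: 0.0126
6.614466227130239 [0.98347559 2.66726218 0.02077872] [-13.36865135   5.15894749  15.59807208]
time: 19.32
eef_pos: [0.5325, 0.1712, 0.1365]
eef_rot: [[-0.006, -1.0, -0.013], [0.005, -0.013, 1.0], [-1.0, 0.006, 0.005]]
contact_force: [-13.4, 4.9, 15.3]
width: 0.0128
9.321754621955577 [1.02920537 2.6114011  1.04124181] [-13.38462046   4.92058558  15.3278709 ]
```

```bash

python3 -m inch '1 0 0 0 0.015 0 0; 1 0 0 0 0 0 0'
python3 -c "
from bench import env
o=env.observe();print(o['joint_pos'][5],o['ft_torque'],o['contact_force'])"
python3 -m inch '0.5 0 0 0 0 0 0; 0.5 0 0 0 0 0 0; 0.5 0 0 0 0 0 0; 0.5 -0.005 0 0 0 0 0; 0.5 -0.02 0 0 0 0 0'
python3 -m inch '0.5 -0.04 0 0 0 0 0; 0.5 -0.04 0 0.02 0 0 0; 0.5 0 -0.03 0.03 0 0 0; 0.5 0 -0.02 0.04 0 0 0; 0.5 0 0 0 0 0 0'
python3 - <<'E'
from h import *; from bench import env
s=env.snapshot("wrist");t=env.snapshot("side");k=env.snapshot("top")
cv2.imwrite("pics/w15.png",s["img"][:,:,::-1])
p=(.5345,.169,.048,0,0)
a=overlay(t,p,(250,330,140,220),5,"pics/x.png")
b=overlay(k,p,(220,300,190,270),5,"pics/x.png",1.6)
cv2.imwrite("pics/f15.png",np.hstack([a,b]))
E
```

```text
time: 19.58
eef_pos: [0.5325, 0.1712, 0.1365]
eef_rot: [[-0.006, -1.0, 0.001], [0.005, 0.001, 1.0], [-1.0, 0.006, 0.005]]
contact_force: [-13.4, 4.9, 15.5]
width: 0.0124
10.13575856277961 [1.05047384 2.65013117 1.36931655] [-13.40293746   4.9215062   15.48592329]
time: 20.2
eef_pos: [0.5355, 0.1684, 0.1596]
eef_rot: [[-0.003, -1.0, 0.007], [-0.001, 0.007, 1.0], [-1.0, 0.003, -0.001]]
contact_force: [0.2, 0.3, 0.4]
width: 0.0426
time: 20.82
eef_pos: [0.5879, 0.2605, 0.2398]
eef_rot: [[0.0, -1.0, 0.004], [0.0, 0.004, 1.0], [-1.0, -0.0, 0.0]]
contact_force: [-0.9, -0.6, -0.8]
width: 0.0428
```

View pics/w15.png

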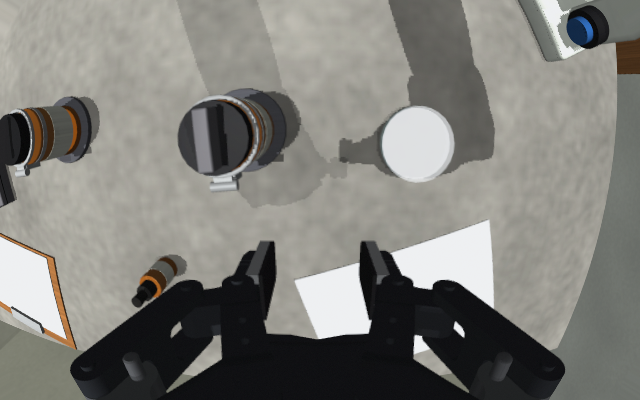

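View pics/f15.png

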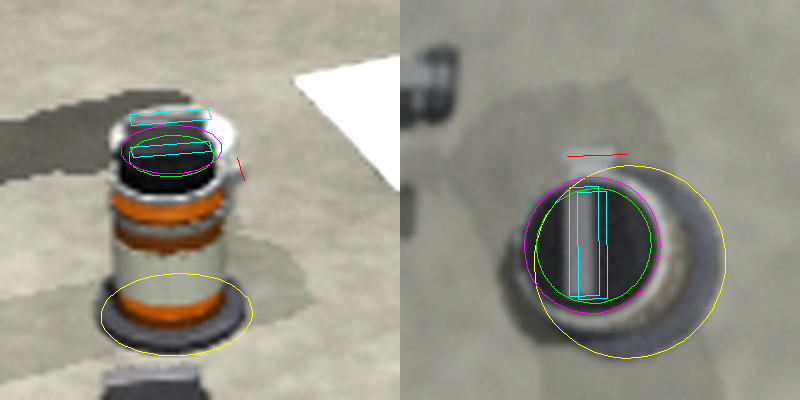

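The top view shows the bar along the hinge line and the cap level on the mouth. I'll measure both in the wrist view.

```bash
python3 - <<'E'
from h import *; from bench import env
s=env.snapshot("wrist")
a=overlay(s,(.5345,.169,.048,0,0),(160,310,70,210),4.5,"pics/w16.png",1.2,True)
E
```

```text
(no output)
```

View pics/w16.png

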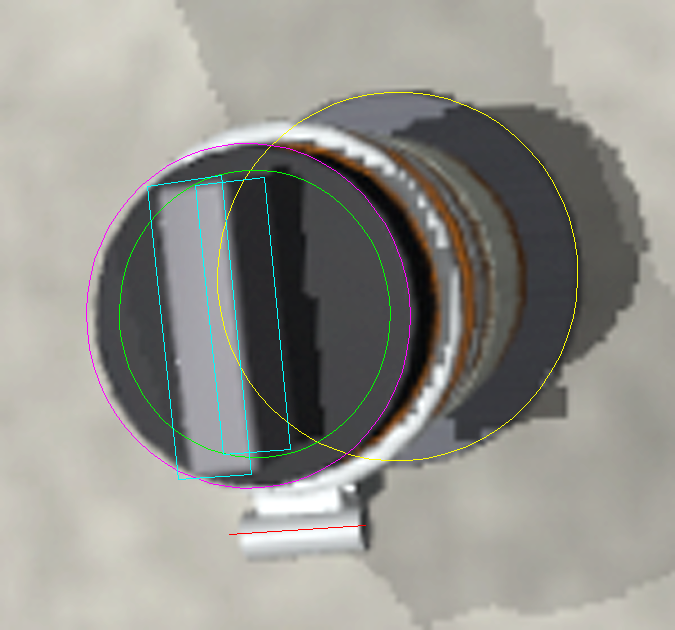

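```bash
python3 - <<'E'
from h import *; from bench import env
t=env.snapshot("side")["img"][:,:,::-1]
cv2.imwrite("pics/s17.png",cv2.resize(np.hstack([t[150:220,255:325],t[205:275,250:320]]),None,fx=5,fy=5,interpolation=cv2.INTER_CUBIC))
E
```

```text
(no output)
```

View pics/s17.png

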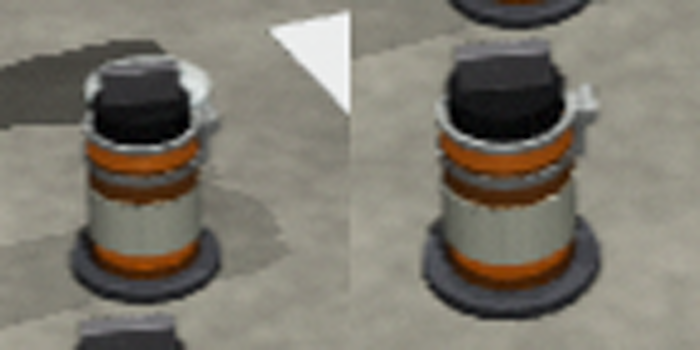

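The open jar's cap now looks the same as the shut one's. As a check, I'll press lightly on the bar's top, which should meet resistance at z of about 0.153.

```bash

python3 -m inch '1 0 0.026 -0.046 0 0 0; 1 0 0.027 -0.046 0 0 0; 1 0.04 0 0 0 0 0; 1 0.036 0 0 0 0 0; 1 0 0 0 0 0 0'
python3 -m inch '1 0.004 0 0 0 0 0; 1 0 0 0 0 0 0'
python3 -m inch '1 0.004 0 0 0 0 0; 1 0 0 0 0 0 0'
python3 -m inch '1 0.003 0 0 0 0 0; 1 0 0 0 0 0 0'
```

```text
time: 21.7
eef_pos: [0.5308, 0.1655, 0.1624]
eef_rot: [[-0.005, -1.0, 0.008], [-0.001, 0.008, 1.0], [-1.0, 0.005, -0.001]]
contact_force: [0.3, -1.1, 0.7]
width: -0.0003
time: 21.95
eef_pos: [0.5342, 0.1669, 0.1616]
eef_rot: [[0.002, -1.0, 0.007], [0.0, 0.007, 1.0], [-1.0, -0.002, 0.0]]
contact_force: [0.4, 0.1, 0.9]
width: 0.0001
time: 22.2
eef_pos: [0.5334, 0.1669, 0.1564]
eef_rot: [[0.0, -1.0, 0.007], [0.0, 0.007, 1.0], [-1.0, -0.0, 0.0]]
contact_force: [0.1, 0.1, 0.3]
width: 0.0002
time: 22.45
eef_pos: [0.5334, 0.1668, 0.1532]
eef_rot: [[-0.0, -1.0, 0.007], [0.0, 0.007, 1.0], [-1.0, 0.0, 0.0]]
contact_force: [-0.8, -0.4, -0.9]
width: 0.0003
```

No contact down to 0.1532, so the strap is down. Now I'll lift clear and hand in.

```bash

python3 -m inch '1 -0.04 0 0 0 0 0; 1 -0.05 0 0 0 0 0; 1 -0.03 0 0 0 0 0; 1 0 0 0.05 0 0 0; 1 0 0 0.05 0 0 0'
python3 -m inch '1 0 0 0 0 0 0; 1 0 0 0 0 0 0'
python3 - <<'E'
from h import *; from bench import env
s=env.snapshot("top");cv2.imwrite("pics/tend.png",s["img"][:,:,::-1])
E
```

```text
time: 23.08
eef_pos: [0.5345, 0.2675, 0.2741]
eef_rot: [[0.001, -1.0, 0.009], [0.0, 0.009, 1.0], [-1.0, -0.001, 0.001]]
contact_force: [1.0, -0.3, -0.6]
width: -0.0
time: 23.32
eef_pos: [0.5337, 0.2666, 0.2729]
eef_rot: [[-0.001, -1.0, 0.006], [-0.001, 0.006, 1.0], [-1.0, 0.001, -0.001]]
contact_force: [-0.0, 0.0, 0.2]
width: 0.0002
```

View pics/tend.png

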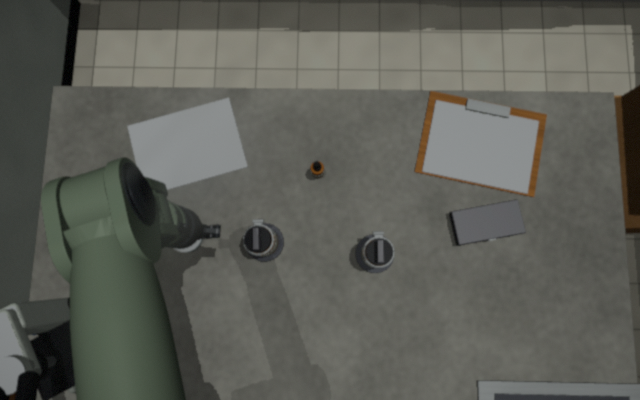

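The final top view shows both jars shut with their bars in line with their hinges: the open one at (259,239) and the other at (378,250). The dropper (317,168) and slide box (488,222) haven't moved, and the arm is clear.

```bash
python3 -c "
from bench import env
print(env.finish_job())"
```

```text
the job is handed in; nothing more can be done
None
```

The open jar's cap is down on the mouth and screwed tight, and the job was handed in at about 23 s. No verdict was reported.

**What I did:** I pushed the cap over with the closed fingers and pressed it level, meeting the mouth at a bar-top height of 0.1526 m (0.153 m when shut). It was still unscrewed by about 1.5 rad at that point. I then gripped the bar and turned it clockwise until the torque rose from about 0.1 to 1.4 N m at the stop. After that I let go and lifted clear.

**Last checks:**
- **Cap turn:** the bar lies in line with the hinge, within about 0.03 rad in the wrist view.
- **Strap:** the fingertip moved down over the bar to 0.1532 m without contact, so the strap is down. It looks the same as the shut jar's in the side view.
- **Other items:** the shut jar, dropper and slide box look unmoved. In the last picture the dish is mostly hidden under the arm, but it looked in place in the wrist view just before, and the arm never went near it.

**What went less well:**
- The first push passed just over the bar and bore on the cap's face instead.
- One press slipped to the far side of the bar, with about 35 N at the wrist. I re-centred both times with no visible effect.
- My fitted positions differed by 1–3 mm between cameras.

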